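Clip a specimen tag onto the eye of its rack

TASK

Take the wooden specimen tag with its steel snap hook out of the slotted block, press the hook's sprung gate against the front bar of the rack's eye until the bar is inside the hook and the gate has snapped shut behind it, and lower the tag gently so that it hangs from the bar. Set its weight on the bar before you let go (do not drop it), never push on the rack with more than about 20 N, and leave the jar, the mortar and the wooden slice where they are.

Things in the scene. Friction and masses are not known exactly. Their poses are not given: they have to be found in the camera images.
- tag_grip (a point): Grasp point of the loose tag, on the upright spine of its steel snap hook (tag x -25, height 103 mm). Axes as tag. Pinch the 10 mm thickness here from above, fingers closing along y. At the start the tag stands upright with its lowest 22 mm in the block's slot; lift it straight up.
- tag: Tag with hook, about 150 g (varies); origin under its middle; z up, x to the gate side, y thickness. In mm: wooden tag 46 (x) x 14 (y) x 40 high; on it a flat rectangular hook 10 thick: bottom bar z 40-50 (x -32 to 27), spine x -32 to -18 up to z 120, top bar z 110-120, round-ended nose at x 16-26 from the top bar down to z 92. Inside free for x -18 to 16.
- tag_crook (a point): Middle of the underside of the hook's top bar (tag x +4, z 110 mm), axes as the tag: here the eye's bar bears when the tag hangs. It lies 29 mm in x and 7 mm up from the grasp point.
- tag_hinge (a point): Hinge of the gate, at the bottom of the hook's mouth (tag x 21, z 50 mm). The gate is a 6 mm round bar that runs from here straight up to the nose at z 92 and closes the mouth.
- gate (a joint): Angle of the gate, rad: 0 shut against its stop, grows as it is pushed inwards (tip towards the spine), at most 0.95. Spring: 0.048 N m at 0 plus 0.08 N m per rad, so about 1.6 to 3 N when pushed 30 mm above the hinge and far more close to the hinge. Springs shut by itself.
- rack: Rack fixed to the table: dark wooden foot 150 x 110 x 18 mm; steel post 14 mm thick, 62 mm behind (+x of) the origin, with a wooden ball on top at 213 mm; on the post a collar with the eye. Origin on the table right under the eye's front bar. x points from the front bar to the post: the tag comes on in the +x direction, gate side leading.
- eye_mid (a point): Where the middle of the eye's front bar would be with the collar at mid-height (165 mm up), axes as the rack. The collar is clamped up to 15 mm higher or lower: its true height is not reported and must be felt or seen. Eye: closed level loop of 8 mm round bar; front bar along y, 68 mm, legs run 38 mm back (+x), then in to the collar. The hook's nose goes down inside the loop.
- block: Wooden block fixed to the table, 100 (x) x 60 (y) x 32 mm high, origin under its centre, with a slot 22 mm deep (48 x 16 mm) along its x in which the tag stands, its axes parallel to the block's.
- jar: Bystander: lidded white porcelain jar, 64 mm across, 85 mm high, origin under its centre.
- mortar: Bystander: brass bowl, 72 mm across, 60 mm high, origin under its centre.
- slice: Bystander: ring slice of dark wood, 44 mm across, 12 mm high, origin under its centre.
There are look-alikes about, which are no part of the job. Of the things like the tag, leave any that is purple; of the rest the smaller one is meant.

How it is judged:
By the outcome, as a careful person would: the job done as asked, in the order asked, and still so for the second after the job is handed in, with the robot touching nothing.
It also fails if it takes over 61 s, if anything falls off the work surface, if the arm or the gripper's body presses on something with over 40 N, if the wrist force passes 120 N, or if a joint passes its speed limit or range.

ROBOT

A 6-joint arm with a two-finger parallel gripper is mounted at the origin on the work surface. World frame = base frame: x ahead of the robot, y to its left, z up, the work surface at z = 0. Lengths are in m, angles in rad, forces in N, time in s.
With the tool pointing down it reaches from about 0.35 to 0.875 m from the base axis. Payload 4.2 kg.
Tool frame: the origin (TCP) lies on the mounting face of the last link; the fingertips stand nose_length ahead of it and the grasp point (between the pads) lies 164 mm ahead of it (nose_length is the distance from the TCP to the fingertips, in m); z points along the fingers, y is the line along which they close (so a half turn about z gives the same grasp; the last joint's range is limited). The gripper opens to 87 mm and grips with 3 to 60 N. Pads are 19 mm wide; open, the fingers measure 117 mm over their backs; the gripper's body (75 mm by 190 mm) begins 51 mm behind the grasp point.
Start: joints at [1.373, 0.385, 0.008, 0, -1.194, -0.259], TCP at [0.276, 0.561, 0.405] pointing down, gripper open.
Joint ranges: [-3.14, 3.14], [-1.21, 2.06], [-1.07, 1.41], [-3.16, 2.05], [-2.99, -0.16], [-3.1, 3.1]. Speed limits (rad/s): [2.79, 2.79, 3.14, 3.14, 3.14, 3.14].

INTERFACE

Orientations are given as a unit quaternion [x, y, z, w].
In Python, from bench import observe, snapshot, close_job, recognise, regions_of, nose_length gives the robot as it stands.
- The arm moves only by the tool apply_moves, never from a script. Its argument "deltas" is one flat list of numbers, 6 for each row, row after row: the shift along the world's x, y, z in mm, then the turn, a rotation vector about the world's x, y, z in rad. In form: [x, y, z, ax, ay, az, x, y, z, ax, ay, az, ...]. A call has 1 to 5 rows; each row is the pose to reach, as a shift and turn from the pose commanded when the call began; what a row does not reach only later rows make up. A row lasts 1/8 s, in which the tool goes at most 62.5 mm and 10.7 degrees, less where a joint would pass 70% of its speed; a pose out of reach is approached as far as the arm can. A call with a gripper value outside its range is refused whole. "hand" is the opening, from 0 (shut) to 1 (fully open), set as the call begins (left out, the last holds). The fingers move at their own pace and stop on an object; "newtons" is the grip in N (left out, the last holds). Time passes only in rows, so rows that repeat a pose let the fingers close. It gives the time, the measured TCP pose, the force, the opening and the grip force at its end, in the units of the state.
- observe(): the state, without advancing time (a new reading comes with each control period).
- snapshot(name): name is "side" or "top" or "wrist"; returns a dict with "img" (420x560x3 uint8, red, green, blue), "z_map" (420x560 float32, m along the optical axis (not along the pixel's ray), 0 where there is no reading), "vfov" (degrees; the focal length in pixels is half the picture's height over the tangent of half this angle, whatever the lens; pixels are square), "cx", "cy" (the principal point, pixels), "k1" (the pictures are not rectified: a ray, as slopes to the right and down, at radius r is drawn at 1 + k1 r^2 times it, then the intrinsics apply), "extrinsics" (4x4, takes a point from world to camera coordinates). Camera axes: x right, y down, z forward; pixel columns grow to the right and rows downward; lengths in m; the calibration is good to about 2 mm. A picture is of the moment at which its call begins.
- close_job(): hands the job in; it is judged then, once.
Trained networks look in the newest picture that a camera, given by its name, has taken for a name from the list of things; names that differ only in an ending like _2 or _b are one class to them, and where a whole thing is asked for, a point or a joint stands for the part that bears it (a point fixed in the world has none). Each returns a list of dicts, best first, with "score" (0 to 1); they miss things now and then, are a little off and sometimes report something else, mostly with a low value. They report only what shows in the picture. A call takes as long as a camera call. They do not tell look-alikes from the thing itself.
- recognise(camera, thing): "rect" ([centre column, centre row, width, height] in pixels, round what is visible of it).
- regions_of(camera, thing): "pixels" (420x560 bool, what is visible of it) and "rect" ([centre column, centre row, width, height] in pixels, round what is visible of it).
The state is a dict: "time": time; "joint_positions": joint angles; "qd": joint speeds; "joint_torque": joint torques, N m; "tool_pos": TCP position; "tcp_rot": TCP orientation; "force": force on the tool from outside, world axes, zero at the start; "moment": the same for the moment, N m; "gripper_width": finger opening in m; "grip_force": force on a finger pad.
Only numpy, scipy, OpenCV 4.12 (cv2) and the standard library are available. Lean on these libraries where they do the work, as an engineer would, in place of code of your own. Each camera call takes 0.05 s, during which the arm holds its last target. There are 200 camera calls.

## Working session

There is one attempt and no reset: what is moved stays moved. The work goes in short steps, Python scripts to look and compute and a tool call to move; the robot and the scene stay as the last step left them, time stands still between calls to the robot, and variables do not carry over. Pictures are saved under pics/ and viewed, at most 10 in all, crops included, and the job is handed in when it is done.

Besides the shell and the picture viewer there is one more tool, called after "Call:" by a JSON object that holds its "method" and its "body", one argument or row to a line. apply_moves: Moves the arm, as the interface text tells. Its arguments: {"type":"object","properties":{"deltas":{"type":"array"},"hand":{"type":"number"},"newtons":{"type":"number"}},"required":["deltas"]}

```bash
mkdir -p pics
cat > h.py <<'E'
import numpy as np, cv2
from bench import *
def cam(s):
    f=210/np.tan(np.radians(s["vfov"])/2); return np.array([[f,0,s["cx"]],[0,f,s["cy"]],[0,0,1]]),np.array([s["k1"],0,0,0,0.])
def cloud(s):
    K,D=cam(s); h,w=s["z_map"].shape
    u,v=np.meshgrid(np.arange(w),np.arange(h))
    p=cv2.undistortPoints(np.stack([u,v],-1).reshape(-1,1,2).astype(float),K,D).reshape(h,w,2)
    z=s["z_map"]; c=np.dstack([p*z[...,None],z]); E=s["extrinsics"]
    P=(c-E[:3,3])@E[:3,:3]; P[z==0]=np.nan
    return P
E
python3 - <<'E'
from h import *
o=observe(); print({k:np.round(v,3) for k,v in o.items()}, nose_length if not callable(nose_length) else nose_length())
for c in("top","side"):
    s=snapshot(c); cv2.imwrite(f"pics/{c}0.png",s["img"][...,::-1]); P=cloud(s)
    np.savez(f"{c}0.npz",P=P,img=s["img"])
    for t in("tag","rack","block","jar","mortar","slice"):
        for r in regions_of(c,t):
            q=P[r["pixels"]]; print(c,t,round(r["score"],2),np.round(r["rect"]),np.round(np.nanmedian(q,0),3),np.round(np.nanpercentile(q,2,axis=0),3),np.round(np.nanpercentile(q,98,axis=0),3))
E
```

```text
{'time': np.float64(0.0), 'joint_positions': array([ 1.373,  0.386,  0.007, -0.   , -1.194, -0.259]), 'qd': array([-0.001, -0.001,  0.001,  0.   ,  0.002, -0.002]), 'joint_torque': array([ 0.0000e+00, -3.9067e+01,  1.8740e+01,  4.2200e+00,  1.1000e-02,
       -0.0000e+00]), 'tool_pos': array([0.276, 0.561, 0.404]), 'tcp_rot': array([ 0.974, -0.227, -0.   ,  0.001]), 'force': array([-0.731, -0.055, -0.209]), 'moment': array([-0.037,  0.03 , -0.004]), 'grip_force': np.float64(0.0), 'gripper_width': np.float64(0.087)} 0.1822
top tag 0.82 [227. 167.  29.  20.] [0.644 0.135 0.079] [0.637 0.106 0.01 ] [0.652 0.16  0.124]
top tag 0.65 [281. 214.  20.  19.] [0.549 0.018 0.013] [ 0.528 -0.003  0.005] [0.568 0.037 0.018]
top tag 0.59 [203. 234.  16.  25.] [0.494 0.179 0.071] [0.469 0.167 0.034] [0.518 0.191 0.134]
top tag 0.55 [180. 170.  47.  25.] [0.625 0.23  0.137] [0.615 0.196 0.016] [0.637 0.269 0.162]
top rack 0.86 [370. 189.  68.  78.] [ 0.597 -0.183  0.02 ] [ 0.524 -0.255  0.004] [ 0.674 -0.131  0.209]
top block 0.64 [209. 235.  47.  51.] [0.495 0.172 0.033] [0.444 0.139 0.002] [0.545 
[... 712 characters left out ...]
tag 0.61 [198. 206.  39.  49.] [0.493 0.183 0.064] [ 0.466  0.169 -0.   ] [0.577 0.411 0.13 ]
side rack 0.73 [356. 310. 122. 188.] [ 0.597 -0.194  0.018] [ 0.521 -0.257  0.001] [ 0.678 -0.128  0.199]
side block 0.97 [201. 237.  57.  28.] [0.488 0.163 0.028] [0.442 0.138 0.002] [0.543 0.214 0.033]
side jar 0.73 [348. 244.  37.  50.] [ 0.703 -0.016  0.063] [ 0.683 -0.031  0.008] [0.736 0.02  0.086]
side mortar 0.88 [184. 295.  49.  52.] [0.406 0.    0.045] [ 0.374 -0.039  0.003] [0.437 0.026 0.06 ]
side slice 0.91 [265. 279.  23.  15.] [0.549 0.014 0.01 ] [ 0.528 -0.002  0.001] [0.568 0.037 0.013]
side slice 0.67 [211. 206.   1.  14.] [0.515 0.173 0.084] [0.513 0.17  0.068] [0.518 0.176 0.099]
```

Run:
```python
import cv2,numpy as np
a=cv2.imread("pics/top0.png")[110:310,140:420]; b=cv2.imread("pics/side0.png")[120:420,130:430]
a=cv2.resize(a,(0,0),fx=2.8,fy=2.8,interpolation=cv2.INTER_CUBIC);b=cv2.resize(b,(0,0),fx=2,fy=2,interpolation=cv2.INTER_CUBIC)
cv2.imwrite("pics/a.png",a);cv2.imwrite("pics/b.png",b)
```

```text
(no output)
```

View pics/a.png

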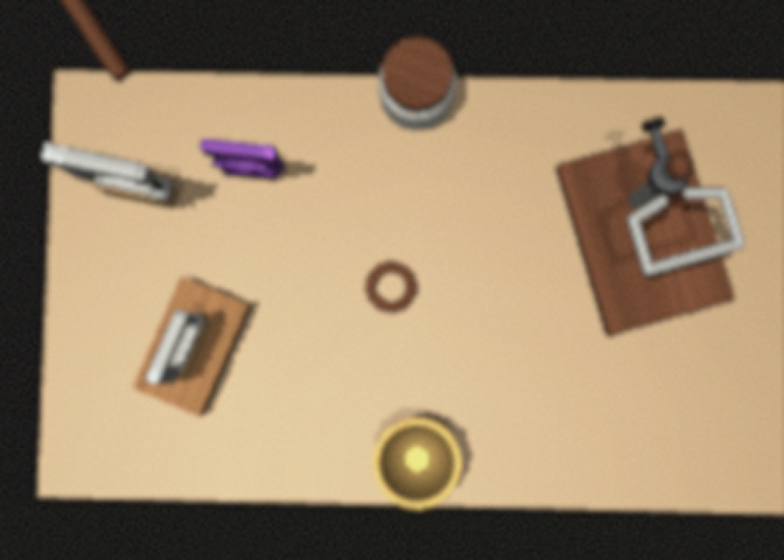

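View pics/b.png

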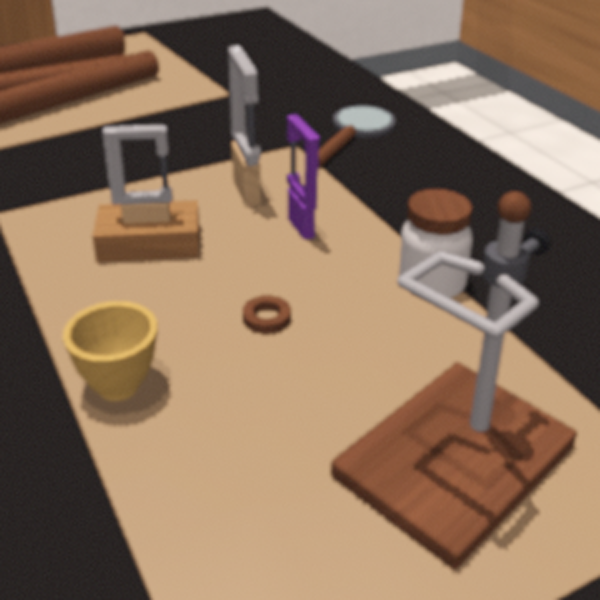

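The specimen is the steel tag in the block, at about (175,345) in the top crop. The larger steel tag and the purple one are look-alikes. The spine is on the left in the side crop (115,165) and the gate on the right (163,170). The rack's front bar runs from (645,270) to (740,240) in the top crop.

Run:
```python
from h import *
def rect(q): 
    (c,s,a)=cv2.minAreaRect((q[:,:2]*1000).astype(np.float32)); b=cv2.boxPoints((c,s,a)); 
    e=[b[1]-b[0],b[2]-b[1]]; e=max(e,key=np.linalg.norm)
    return np.round(c,1),np.round(s,1),round(np.degrees(np.arctan2(e[1],e[0])),1)
for c in("top","side"):
    P=np.load(f"{c}0.npz")["P"].reshape(-1,3); P=P[~np.isnan(P[:,0])]
    x,y,z=P.T
    m=(abs(x-.494)<.07)&(abs(y-.178)<.07)
    def pca(q): 
        d=q[:,:2]-q[:,:2].mean(0); v=np.linalg.svd(d,full_matrices=False)[2][0]; return np.round(q.mean(0)*1000,1),round(np.degrees(np.arctan2(v[1],v[0])),1),len(q)
    print(c,"blocktop",rect(P[m&(z>.027)&(z<.037)]))
    q=P[m&(z>.118)&(z<.145)]; print(" topbar",rect(q),pca(q),np.round(np.percentile(q[:,2],[5,50,95]),4))
    ax=np.radians(pca(q)[1]); u=np.array([np.cos(ax),np.sin(ax)])
    qq=P[m&(z>.065)&(z<.115)]; print(" mid hist along",np.histogram((qq[:,:2]-[.494,.178])@u*1000,bins=np.arange(-40,45,5)),u)
    m=(abs(x-.6)<.11)&(abs(y+.19)<.11)
    q=P[m&(z>.012)&(z<.025)]; print("foot",rect(q))
    q=P[m&(z>.14)&(z<.185)]; print(" eye",rect(q),np.round(np.percentile(q[:,2],[5,25,50,75,95]),4),len(q))
    np.save(f"eye_{c}.npy",q)
    q=P[m&(z>.195)]; print(" ball",np.round(q.mean(0),4),len(q),q[:,2].max())
```

```text
top blocktop (array([495.4, 180.3]), array([61.1, 99.3]), np.float32(-22.2))
 topbar (array([492.7, 181.1]), array([10.5, 57.5]), np.float32(-22.4)) (array([492.5, 180.6, 130.1]), np.float64(158.1), 147) [0.1244 0.1305 0.1336]
 mid hist along (array([0, 0, 1, 8, 6, 0, 0, 1, 0, 1, 0, 8, 9, 8, 0, 0]), array([-40, -35, -30, -25, -20, -15, -10,  -5,   0,   5,  10,  15,  20,
        25,  30,  35,  40])) [-0.92783625  0.37298778]
foot (array([ 599. , -192.2]), array([151.9, 110.2]), np.float32(17.2))
 eye (array([ 613. , -187.7]), array([109.4,  76.2]), np.float32(17.7)) [0.162  0.1644 0.1661 0.168  0.1728] 582
 ball [ 0.6243 -0.1834  0.2112] 83 0.21693791779494123
side blocktop (array([495.5, 182.3]), array([63.3, 99.7]), np.float32(-21.2))
 topbar (array([492.5, 183. ]), array([12.6, 58. ]), np.float32(-24.8)) (array([491.2, 181.5, 126. ]), np.float64(-22.1), 211) [0.1194 0.127  0.1302]
 mid hist along (array([ 0, 24, 63, 64, 37,  0,  0,  0,  0,  0,  0, 28, 50,  6,  0,  0]), array([-40, -35, -30, -25, -20, -15, -10,  -5,   0,   5,  10,  15,  20,
        25,  30,  35,  40])) [ 0.92652863 -0.37622426]
foot (array([ 598.7, -191.3]), array([151.8, 109.5]), np.float32(17.3))
 eye (array([ 613.2, -187.8]), array([110. ,  75.7]), np.float32(16.5)) [0.1563 0.1613 0.1634 0.1648 0.1747] 1519
 ball [ 0.621  -0.1868  0.2059] 213 0.2131410723834914
```

Run:
```python
from h import *
a=np.radians(17.2); R=np.array([[np.cos(a),np.sin(a)],[-np.sin(a),np.cos(a)]])
for c in("top","side"):
    q=np.load(f"eye_{c}.npy"); r=(q[:,:2]-[.564,-.203])@R.T*1000
    f=(abs(r[:,0])<10)&(abs(r[:,1])<28); 
    print(c,f.sum(),np.round(np.percentile(r[f,0],[3,25,50,75,97]),1),np.polyfit(r[f,1],r[f,0],1),"z",np.round(np.percentile(q[f,2],[3,25,50,75,97])*1000,1))
    g=(abs(r[:,0]-20)<12); print(np.round(np.percentile(r[g,1],[2,98]),1), np.histogram(r[g,1],bins=np.arange(-44,48,4))[0])
    i=snapshot;
```

```text
top 119 [-3.1 -1.3  1.   3.1  5.6] [-0.0336661   0.93114809] z [161.  164.5 165.6 166.6 169.1]
[-37.5  37.3] [ 0  8 26 13  0  0  0  0  0  0  0  0  0  0  0  0  0  0 10 24 15  0]
side 292 [-2.4 -1.4 -0.5  0.9  4. ] [-0.00379345 -0.0810736 ] z [158.3 161.1 162.9 163.9 164.8]
[-36.9  37.6] [ 0 31 55 16  0  0  0  0  0  0  0  0  0  0  0  0  0  0 26 49 12  0]
```

Call:
{"method": "apply_moves", "body": {
  "deltas": [62, -120, 0, 0, 0, 0.1, 100, -200, -10, 0, 0, 0.09, 160, -300, -20, 0, 0, 0.08, 196, -371, -30, 0, 0, 0.07, 196, -371, -30, 0, 0, 0.07],
  "hand": 0.8
}}

```text
time: 1.32
tool_pos: [0.4213, 0.2833, 0.385]
tcp_rot: [0.981, -0.192, 0.0, -0.0]
force: [0.2, 0.7, 0.2]
gripper_width: 0.0697
grip_force: 0.0
```

Call:
{"method": "apply_moves", "body": {
  "deltas": [0, 0, 0, 0, 0, 0, 0, 0, 0, 0, 0, 0]
}}

```text
time: 1.58
tool_pos: [0.4209, 0.2851, 0.3851]
tcp_rot: [0.981, -0.193, 0.0, -0.0]
force: [0.6, 0.3, 0.2]
gripper_width: 0.0699
grip_force: 0.0
```

```bash
python3 -c "
from bench import *
o=observe();print(o['tool_pos'],o['tcp_rot'],o['force'],o['qd'])"
```

```text
[0.42091221 0.28509453 0.38505856] [ 9.81296686e-01 -1.92500789e-01  2.67236731e-04 -4.35538442e-04] [0.61113795 0.25452655 0.1591928 ] [ 0.02939976  0.00644338  0.0074884  -0.00050972 -0.00070522  0.00055405]
```

Call:
{"method": "apply_moves", "body": {
  "deltas": [20, -38, 0, 0, 0, 0, 40, -76, 0, 0, 0, 0, 51.3, -95.5, 0, 0, 0, 0, 51.3, -95.5, 0, 0, 0, 0, 51.3, -95.5, 0, 0, 0, 0]
}}

```text
time: 2.2
tool_pos: [0.4717, 0.1909, 0.3848]
tcp_rot: [0.982, -0.191, 0.0, -0.0]
force: [-0.3, -0.2, 0.7]
gripper_width: 0.0698
grip_force: 0.0
```

Run:
```python
from h import *
o=observe();print(o['tool_pos'],o['tcp_rot'])
s=snapshot("wrist"); cv2.imwrite("pics/w1.png",s["img"][...,::-1]); P=cloud(s).reshape(-1,3); P=P[~np.isnan(P[:,0])]
x,y,z=P.T
m=(abs(x-.494)<.06)&(abs(y-.178)<.06)
q=P[m&(z>.12)&(z<.14)]; r=cv2.minAreaRect((q[:,:2]*1000).astype(np.float32)); print(r,len(q),np.percentile(q[:,2],[5,50,95]) if len(q) else 0)
```

```text
[0.47172804 0.19091239 0.38475152] [ 9.81522179e-01 -1.91348304e-01  6.91139919e-05 -1.86834294e-04]
((494.4225158691406, 183.98068237304688), (9.535249710083008, 57.295021057128906), 67.94422912597656) 951 [0.12788289 0.12962204 0.13081494]
```

View pics/w1.png

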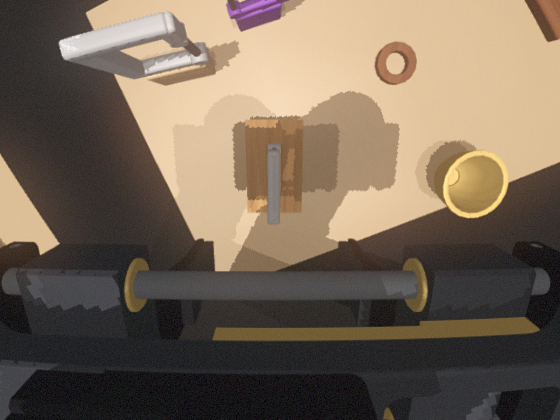

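The wrist view shows the tag upright in the block, its top bar vertical in the picture at column 274 (rows 145–222) and aligned with the fingers. I'll descend now.

Call:
{"method": "apply_moves", "body": {
  "deltas": [0.5, 0, -40, 0, 0, 0, 0.5, 0, -75, 0, 0, 0, 0.5, 0, -98, 0, 0, 0, 0.5, 0, -108, 0, 0, 0, 0.5, 0, -108, 0, 0, 0]
}}

```text
time: 2.88
tool_pos: [0.4724, 0.1903, 0.2766]
tcp_rot: [0.981, -0.192, -0.0, 0.0]
force: [0.7, 0.8, -0.5]
gripper_width: 0.0697
grip_force: 0.0
```

Call:
{"method": "apply_moves", "body": {
  "deltas": [0, 0, 0, 0, 0, 0, 0, 0, 0, 0, 0, 0, 0, 0, 0, 0, 0, 0, 0, 0, 0, 0, 0, 0, 0, 0, 0, 0, 0, 0],
  "hand": 0,
  "newtons": 20
}}

```text
time: 3.5
tool_pos: [0.4725, 0.1895, 0.2768]
tcp_rot: [0.981, -0.192, 0.0, -0.0]
force: [0.2, 0.2, 0.0]
gripper_width: 0.0278
grip_force: 0.0
```

Call:
{"method": "apply_moves", "body": {
  "deltas": [0, 0, 0, 0, 0, 0, 0, 0, 0, 0, 0, 0, 0, 0, 0, 0, 0, 0],
  "newtons": 40
}}

```text
time: 3.88
tool_pos: [0.4727, 0.19, 0.2767]
tcp_rot: [0.981, -0.192, 0.0, -0.001]
force: [0.7, 1.1, -2.0]
gripper_width: 0.0099
grip_force: 39.8
```

Gripped at 9.9 mm, as expected for the 10 mm spine. Next I lift it straight up.

Call:
{"method": "apply_moves", "body": {
  "deltas": [0, 0, 8, 0, 0, 0, 0, 0, 25, 0, 0, 0, 0, 0, 60, 0, 0, 0, 0, 0, 100, 0, 0, 0, 0, 0, 100, 0, 0, 0]
}}

```text
time: 4.5
tool_pos: [0.4728, 0.1895, 0.3802]
tcp_rot: [0.981, -0.192, 0.002, -0.002]
force: [-0.1, -1.1, -1.9]
gripper_width: 0.0094
grip_force: 39.8
```

```bash
cat > look.py <<'E'
from h import *
import sys
# tag in grip frame: points near gripper's tag for side camera
o=observe(); print(np.round(o['tool_pos'],4),np.round(o['tcp_rot'],4),np.round(o['force'],2),np.round(o['moment'],3),o['time'])
n=sys.argv[1]
s=snapshot("side"); cv2.imwrite(f"pics/{n}.png",s["img"][...,::-1]); P=cloud(s)
from scipy.spatial.transform import Rotation as Ro
ty=Ro.from_quat(o['tcp_rot']).as_matrix()[:,1]; ty=ty if ty[1]>0 else -ty; tx=np.array([ty[1],-ty[0],0])
g=o['tool_pos']-[0,0,.164]
d=P.reshape(-1,3)-g; L=np.c_[d@tx,d@ty,d[:,2]]*1000+[-25,0,103]
L=L[(abs(L[:,1])<16)&(abs(L[:,0])<45)&(L[:,2]>-10)&(L[:,2]<130)]
for a,b in((2,38),(41,49),(55,85),(111,119)):
    q=L[(L[:,2]>a)&(L[:,2]<b)]
    if len(q): print((a,b),len(q),"x",np.round(np.percentile(q[:,0],[2,50,98]),1),"y",np.round(np.percentile(q[:,1],[2,50,98]),1))
q=L[(L[:,0]>-20)&(L[:,0]<18)&(L[:,2]<70)];print("low z",np.round(np.percentile(q[:,2],[1,3,5]),1) if len(q) else 0)
for lo in(-16,-8,0,8): 
    q=L[(L[:,0]>lo)&(L[:,0]<lo+8)&(L[:,2]>100)]; 
    if len(q): print(lo,"top z",np.round(np.percentile(q[:,2],[5,95]),1))
for lo in(-18,-10,0,10): 
    q=L[(L[:,0]>lo)&(L[:,0]<lo+8)&(L[:,2]<60)]; 
    if len(q): print(lo,"tag z",np.round(np.percentile(q[:,2],[2,98]),1))
E
python3 look.py s1
```

```text
[0.4728 0.1895 0.3802] [ 0.9814 -0.1921  0.0022 -0.0019] [-0.09 -1.08 -1.95] [0.029 0.02  0.065] 4.5
(2, 38) 454 x [-22.    0.1  22.8] y [-7.4 -5.2 -1.5]
(41, 49) 131 x [-30.9  -2.9  25.2] y [-6.7 -3.4 -0.7]
(55, 85) 175 x [-31.9 -21.5  23.4] y [-7.2 -2.7  1.7]
(111, 119) 156 x [-34.5  -4.8  24.2] y [-15.7  -4.6   1.5]
low z [1.9 3.2 4.1]
-16 top z [104.8 124.2]
-8 top z [112.1 120.8]
0 top z [112.1 120.9]
8 top z [111.8 120.9]
-18 tag z [ 3.3 50.4]
-10 tag z [ 3.5 50.6]
0 tag z [ 2.4 50.4]
10 tag z [ 2.2 53.8]
```

Call:
{"method": "apply_moves", "body": {
  "deltas": [0, -35, 0, 0, 0, 0.05, 0, -75, 0, 0, 0, 0.12, 0, -115, 0, 0, 0, 0.19, 0, -155, 0, 0, 0, 0.26, 0, -190, 0, 0, 0, 0.32]
}}

```text
time: 5.18
tool_pos: [0.4714, -0.0021, 0.3751]
tcp_rot: [0.999, -0.033, -0.002, 0.001]
force: [0.9, -0.2, -2.2]
gripper_width: 0.0095
grip_force: 39.8
```

Call:
{"method": "apply_moves", "body": {
  "deltas": [0, -40, 0, 0, 0, 0.07, 0, -80, 0, 0, 0, 0.14, 0, -120, 0, 0, 0, 0.21, 0, -160, 0, 0, 0, 0.28, 0, -190, 0, 0, 0, 0.32]
}}

```text
time: 5.8
tool_pos: [0.4714, -0.1919, 0.3748]
tcp_rot: [0.992, 0.126, -0.003, -0.001]
force: [-0.0, 0.6, -1.1]
gripper_width: 0.0093
grip_force: 39.8
```

Call:
{"method": "apply_moves", "body": {
  "deltas": [0, 0, 0, 0, 0, 0, 0, 0, 0, 0, 0, 0]
}}

```text
time: 6.05
tool_pos: [0.4719, -0.1902, 0.3755]
tcp_rot: [0.992, 0.126, -0.002, -0.001]
force: [0.3, -0.1, -1.1]
gripper_width: 0.0097
grip_force: 39.8
```

```bash
cat > pose.py <<'E'
from h import *
from scipy.spatial.transform import Rotation as Ro
o=observe(); print(np.round(o['tool_pos']*1000,1),np.round(o['tcp_rot'],4),'F',np.round(o['force'],2),'t',o['time'],'w',o['gripper_width'])
M=Ro.from_quat(o['tcp_rot']).as_matrix(); ty=M[:,1]; ty=ty if ty[0]<0 or ty[1]>0 else -ty
ya=np.degrees(np.arctan2(-ty[0],ty[1])); a=np.radians(17.2); ex=np.array([np.cos(a),np.sin(a)]);ey=np.array([-ex[1],ex[0]])
g=o['tool_pos']*1000; d=g[:2]-[564.8,-202.8]
print("yaw(deg)",round(ya,2),"z axis",np.round(M[:,2],4),"rack frame of grip",np.round([d@ex,d@ey],1),"bar in tag: x",round(-25-d@ex,1),"z (bar 161)",round(161-(g[2]-164-103),1))
f=o['force'][:2];print("F rack",np.round([f@ex,f@ey],2))
E
python3 pose.py
```

```text
[ 471.9 -190.2  375.5] [ 9.920e-01  1.259e-01 -1.500e-03 -5.000e-04] F [ 0.32 -0.12 -1.05] t 6.05 w 0.00965952743337028
yaw(deg) 14.46 z axis [-3.2e-03  7.0e-04 -1.0e+00] rack frame of grip [-85.   39.5] bar in tag: x 60.0 z (bar 161) 52.5
F rack [ 0.27 -0.21]
```

Call:
{"method": "apply_moves", "body": {
  "deltas": [3, -15, -9, 0, 0, 0.02, 7, -30, -18, 0, 0, 0.048, 8, -39, -25, 0, 0, 0.048, 8, -39, -25, 0, 0, 0.048, 8, -39, -25, 0, 0, 0.048]
}}

```text
time: 6.68
tool_pos: [0.4805, -0.2289, 0.3519]
tcp_rot: [0.989, 0.15, 0.0, 0.0]
force: [-0.0, 0.1, -2.0]
gripper_width: 0.0095
grip_force: 39.8
```

```bash
python3 pose.py; python3 look.py s2
python3 - <<'E'
from h import *
s=snapshot("wrist"); P=cloud(s); i=s["img"][...,::-1]
a=np.radians(17.2); R=np.array([[np.cos(a),np.sin(a)],[-np.sin(a),np.cos(a)]])
q=P.reshape(-1,3);q=q[~np.isnan(q[:,0])]; r=np.c_[(q[:,:2]-[.5648,-.2028])@R.T,q[:,2]]*1000
f=(abs(r[:,0])<10)&(abs(r[:,1])<26)&(r[:,2]>140)&(r[:,2]<185)
print("wrist bar",f.sum(),np.round(np.percentile(r[f],[3,25,50,75,97],axis=0),1).T)
b=cv2.imread("pics/s2.png"); b=b[180:420,220:500]; cv2.imwrite("pics/c.png",np.hstack([cv2.resize(b,(490,420)),cv2.resize(i,(310,232))if 0 else cv2.copyMakeBorder(cv2.resize(i,(310,232)),0,188,0,0,0)]))
E
```

```text
[ 480.5 -228.9  351.9] [0.9887 0.1502 0.     0.    ] F [-0.02  0.08 -2.01] t 6.675 w 0.009517048457997933
yaw(deg) 17.28 z axis [ 1.e-04 -0.e+00 -1.e+00] rack frame of grip [-88.3  -0. ] bar in tag: x 63.3 z (bar 161) 76.1
F rack [-0.    0.08]
[ 0.4805 -0.2289  0.3519] [0.9887 0.1502 0.     0.    ] [-0.02  0.08 -2.01] [-0.068 -0.006 -0.006] 6.675
(2, 38) 683 x [-23.6  -8.7  20.1] y [-6.4 -5.5  5.6]
(41, 49) 213 x [-32.5  -8.6  22.8] y [-5.1 -3.5  5.1]
(55, 85) 356 x [-34.8 -28.3  21.1] y [-4.9 -1.2  5.5]
(111, 119) 219 x [-37.2 -33.9  19.6] y [-15.8  -4.   14.6]
low z [2.2 3.7 5.1]
-16 top z [102.3 113.9]
8 top z [112.  114.4]
-18 tag z [ 3.1 50.2]
-10 tag z [ 3.4 50.6]
0 tag z [ 2.1 50.3]
10 tag z [ 3.4 55.6]
wrist bar 1633 [[ -2.6  -1.2   0.7   2.7   4.7]
 [-24.6 -13.1  -0.2  13.   24.6]
 [160.9 163.1 164.  164.7 165.7]]
```

View pics/c.png

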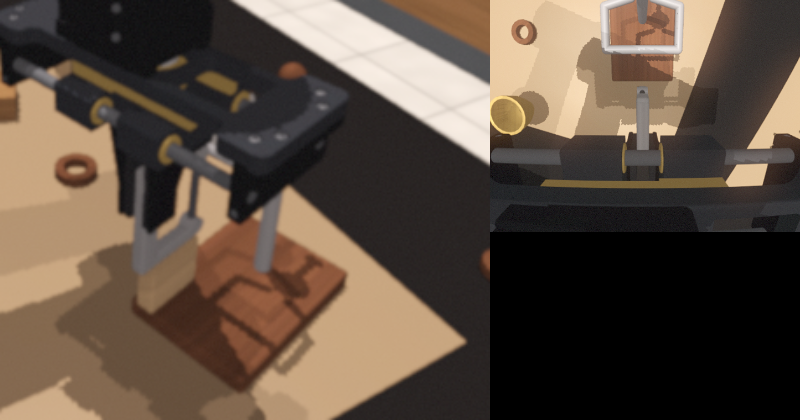

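The pictures show the tag held upright with its gate side facing the rack, and the front bar centred in the wrist view at about (642,50). The bar centre is about 161 mm up, which is about 76 mm on the tag. Next I approach and push through the gate slowly.

Call:
{"method": "apply_moves", "body": {
  "deltas": [9.5, 3, 0, 0, 0, 0, 19, 6, 0, 0, 0, 0, 26.5, 8, 0, 0, 0, 0, 30.5, 9.5, 0, 0, 0, 0, 30.5, 9.5, 0, 0, 0, 0]
}}

```text
time: 7.4
tool_pos: [0.5113, -0.2197, 0.3515]
tcp_rot: [0.989, 0.15, -0.0, -0.0]
force: [-0.3, -0.9, -1.0]
gripper_width: 0.0094
grip_force: 39.8
```

Call:
{"method": "apply_moves", "body": {
  "deltas": [3, 1, 0, 0, 0, 0, 6, 2, 0, 0, 0, 0, 8.5, 2.5, 0, 0, 0, 0, 11.5, 3.5, 0, 0, 0, 0, 11.5, 3.5, 0, 0, 0, 0]
}}

```text
time: 8.02
tool_pos: [0.5224, -0.2164, 0.3515]
tcp_rot: [0.989, 0.15, -0.001, -0.0]
force: [-2.6, -0.7, -1.5]
gripper_width: 0.0099
grip_force: 39.8
```

```bash
python3 pose.py
```

```text
[ 522.4 -216.4  351.5] [ 9.887e-01  1.500e-01 -6.000e-04 -1.000e-04] F [-2.6  -0.65 -1.46] t 8.025 w 0.009856597018169846
yaw(deg) 17.25 z axis [-1.2e-03  1.0e-04 -1.0e+00] rack frame of grip [-44.6  -0.5] bar in tag: x 19.6 z (bar 161) 76.5
F rack [-2.67  0.15]
```

A force of 2.7 N at this depth matches the gate opening. I'll keep going.

Call:
{"method": "apply_moves", "body": {
  "deltas": [4, 1, 0, 0, 0, 0, 8, 2.5, 0, 0, 0, 0, 12, 3.5, 0, 0, 0, 0, 16, 5, 0, 0, 0, 0, 16, 5, 0, 0, 0, 0]
}}

```text
time: 8.65
tool_pos: [0.539, -0.2111, 0.351]
tcp_rot: [0.989, 0.15, 0.0, -0.0]
force: [-1.6, -1.2, -5.9]
gripper_width: 0.0094
grip_force: 39.8
```

```bash
python3 pose.py
```

```text
[ 539.  -211.1  351. ] [ 9.887e-01  1.500e-01  4.000e-04 -3.000e-04] F [-1.61 -1.24 -5.9 ] t 8.65 w 0.009398486983954964
yaw(deg) 17.26 z axis [ 6.e-04  7.e-04 -1.e+00] rack frame of grip [-27.1  -0.3] bar in tag: x 2.1 z (bar 161) 77.0
F rack [-1.91 -0.71]
```

Call:
{"method": "apply_moves", "body": {
  "deltas": [0, 0, -5, 0, 0, 0, 0, 0, -10, 0, 0, 0, -1, 0, -15, 0, 0, 0, -1.5, -0.5, -20, 0, 0, 0, -1.5, -0.5, -24, 0, 0, 0]
}}

```text
time: 9.28
tool_pos: [0.5376, -0.2119, 0.328]
tcp_rot: [0.989, 0.15, 0.001, 0.0]
force: [0.2, 0.3, -2.1]
gripper_width: 0.0099
grip_force: 39.8
```

```bash
python3 pose.py
```

```text
[ 537.6 -211.9  328. ] [9.887e-01 1.502e-01 1.300e-03 4.000e-04] F [ 0.18  0.34 -2.13] t 9.275 w 0.009886828587778167
yaw(deg) 17.27 z axis [ 2.7e-03 -4.0e-04 -1.0e+00] rack frame of grip [-28.6  -0.6] bar in tag: x 3.6 z (bar 161) 100.0
F rack [0.27 0.27]
```

The gate force has gone, so the gate has snapped shut. I'll lower gently until the bar takes the weight.

Call:
{"method": "apply_moves", "body": {
  "deltas": [0, 0, -1, 0, 0, 0, 0, 0, -2, 0, 0, 0, 0, 0, -3, 0, 0, 0, 0, 0, -4, 0, 0, 0, 0, 0, -4, 0, 0, 0]
}}

```text
time: 9.9
tool_pos: [0.537, -0.2119, 0.3237]
tcp_rot: [0.989, 0.15, -0.0, -0.0]
force: [-0.1, 0.1, -1.7]
gripper_width: 0.0095
grip_force: 39.8
```

Call:
{"method": "apply_moves", "body": {
  "deltas": [0, 0, -0.5, 0, 0, 0, 0, 0, -1, 0, 0, 0, 0, 0, -1, 0, 0, 0]
}}

```text
time: 10.28
tool_pos: [0.537, -0.2119, 0.3227]
tcp_rot: [0.989, 0.15, -0.0, -0.0]
force: [0.5, 0.3, -1.5]
gripper_width: 0.0097
grip_force: 39.8
```

```bash
python3 pose.py; python3 look.py s3;python3 -c "
import cv2;b=cv2.imread('pics/s3.png')[170:370,280:480];cv2.imwrite('pics/d.png',cv2.resize(b,(600,600),interpolation=2))"
```

```text
[ 537.  -211.9  322.7] [ 0.9887  0.15   -0.     -0.    ] F [ 0.53  0.29 -1.46] t 10.275 w 0.00967051528010247
yaw(deg) 17.26 z axis [-1.e-04  0.e+00 -1.e+00] rack frame of grip [-29.2  -0.5] bar in tag: x 4.2 z (bar 161) 105.3
F rack [0.59 0.12]
[ 0.537  -0.2119  0.3227] [ 0.9887  0.15   -0.     -0.    ] [ 0.53  0.29 -1.46] [-0.053 -0.031 -0.033] 10.275
(2, 38) 543 x [-23.9  -9.9  20.2] y [-6.4 -5.5  5.9]
(41, 49) 163 x [-32.4  -7.2  22.7] y [-5.2 -3.7  5. ]
(55, 85) 290 x [-33.4 -29.5  21.1] y [-4.6 -1.1  5.7]
(111, 119) 157 x [-37.3 -34.5 -17.7] y [-15.8  -0.6  15.3]
low z [1.9 3.4 5.3]
-16 top z [100.4 111.9]
0 top z [102.9 109. ]
-18 tag z [ 3.7 49.8]
-10 tag z [ 2.  50.3]
0 tag z [ 2.1 50.7]
10 tag z [ 3.3 54. ]
```

View pics/d.png

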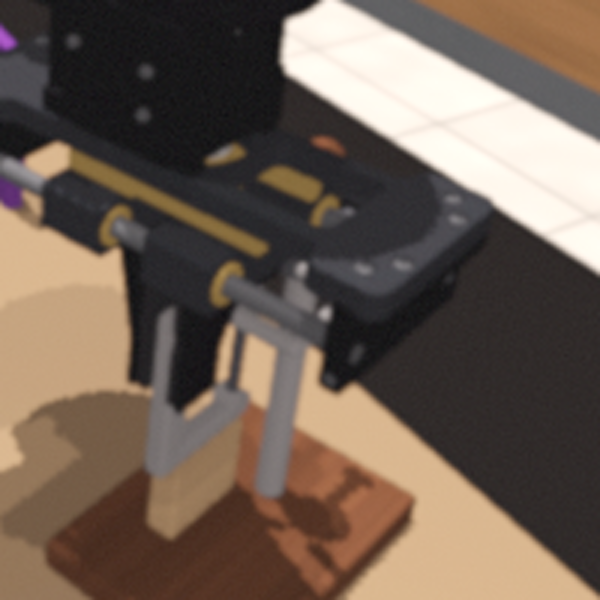

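The picture shows the gate upright and shut at about (235,355), with the bar behind it. I'll keep lowering in half-millimetre steps.

Call:
{"method": "apply_moves", "body": {
  "deltas": [0, 0, -0.5, 0, 0, 0, 0, 0, -0.5, 0, 0, 0, 0, 0, -1, 0, 0, 0, 0, 0, -1, 0, 0, 0]
}}

```text
time: 10.82
tool_pos: [0.537, -0.2119, 0.3217]
tcp_rot: [0.989, 0.15, -0.0, -0.0]
force: [0.2, 0.2, -1.2]
gripper_width: 0.0095
grip_force: 39.8
```

Call:
{"method": "apply_moves", "body": {
  "deltas": [0, 0, -0.5, 0, 0, 0, 0, 0, -0.5, 0, 0, 0, 0, 0, -0.5, 0, 0, 0]
}}

```text
time: 11.2
tool_pos: [0.537, -0.2119, 0.3213]
tcp_rot: [0.989, 0.15, 0.0, 0.0]
force: [0.3, -0.5, -1.0]
gripper_width: 0.0093
grip_force: 39.8
```

Call:
{"method": "apply_moves", "body": {
  "deltas": [0, 0, -0.5, 0, 0, 0, 0, 0, -0.5, 0, 0, 0, 0, 0, -0.5, 0, 0, 0]
}}

```text
time: 11.58
tool_pos: [0.537, -0.2119, 0.3211]
tcp_rot: [0.989, 0.15, 0.0, 0.0]
force: [-1.1, -0.5, 1.6]
gripper_width: 0.0096
grip_force: 39.8
```

Call:
{"method": "apply_moves", "body": {
  "deltas": [0, 0, -0.5, 0, 0, 0, 0, 0, -0.5, 0, 0, 0, 0, 0, -0.5, 0, 0, 0]
}}

```text
time: 11.95
tool_pos: [0.5371, -0.212, 0.3209]
tcp_rot: [0.989, 0.15, 0.0, 0.0]
force: [-2.6, 1.3, 5.5]
gripper_width: 0.0096
grip_force: 39.8
```

Call:
{"method": "apply_moves", "body": {
  "deltas": [0, 0, 0.3, 0, 0, 0, 0, 0, 0.3, 0, 0, 0]
}}

```text
time: 12.2
tool_pos: [0.5371, -0.2119, 0.3209]
tcp_rot: [0.989, 0.15, 0.0, 0.0]
force: [-1.9, 0.8, 5.5]
gripper_width: 0.01
grip_force: 39.8
```

```bash
python3 pose.py
```

```text
[ 537.1 -211.9  320.9] [9.887e-01 1.501e-01 3.000e-04 2.000e-04] F [-1.85  0.83  5.54] t 12.2 w 0.010032113914726411
yaw(deg) 17.26 z axis [ 7.e-04 -3.e-04 -1.e+00] rack frame of grip [-29.2  -0.5] bar in tag: x 4.2 z (bar 161) 107.1
F rack [-1.53  1.34]
```

Call:
{"method": "apply_moves", "body": {
  "deltas": [0, 0, 0.3, 0, 0, 0, 0, 0, 0.3, 0, 0, 0, 0, 0, 0.3, 0, 0, 0],
  "newtons": 8
}}

```text
time: 12.58
tool_pos: [0.5372, -0.2119, 0.3207]
tcp_rot: [0.989, 0.15, 0.0, 0.0]
force: [-0.1, -0.6, 1.6]
gripper_width: 0.0097
grip_force: 8.0
```

Call:
{"method": "apply_moves", "body": {
  "deltas": [0, 0, 0, 0, 0, 0, 0, 0, 0, 0, 0, 0, 0, 0, 0, 0, 0, 0],
  "newtons": 3
}}

```text
time: 12.95
tool_pos: [0.5371, -0.2119, 0.3206]
tcp_rot: [0.989, 0.15, -0.0, -0.0]
force: [1.4, -0.6, 1.3]
gripper_width: 0.0098
grip_force: 3.0
```

Call:
{"method": "apply_moves", "body": {
  "deltas": [0, 0, 0, 0, 0, 0, 0, 0, 0, 0, 0, 0, 0, 0, 0, 0, 0, 0, 0, 0, 0, 0, 0, 0],
  "hand": 0.5
}}

```text
time: 13.45
tool_pos: [0.5369, -0.2119, 0.3208]
tcp_rot: [0.989, 0.15, -0.0, -0.0]
force: [1.2, 0.5, -0.1]
gripper_width: 0.0401
grip_force: 0.0
```

```bash
python3 pose.py; python3 look.py s4;python3 -c "
import cv2;b=cv2.imread('pics/s4.png')[170:370,280:480];cv2.imwrite('pics/e.png',cv2.resize(b,(600,600),interpolation=2))"
```

```text
[ 536.9 -211.9  320.8] [ 9.887e-01  1.500e-01 -2.000e-04 -1.000e-04] F [ 1.18  0.53 -0.08] t 13.45 w 0.04009583022628807
yaw(deg) 17.25 z axis [-3.e-04  1.e-04 -1.e+00] rack frame of grip [-29.4  -0.5] bar in tag: x 4.4 z (bar 161) 107.2
F rack [1.28 0.16]
[ 0.5369 -0.2119  0.3208] [ 9.887e-01  1.500e-01 -2.000e-04 -1.000e-04] [ 1.18  0.53 -0.08] [-0.018 -0.038  0.011] 13.45
(2, 38) 504 x [-16.   -1.4  28.6] y [-7.3 -6.4  5.1]
(41, 49) 119 x [-27.4 -11.6  27.8] y [-5.5 -4.1  3.4]
(55, 85) 222 x [-29.9 -27.  -14.8] y [-5.1 -3.6  4. ]
(111, 119) 134 x [-33.1 -26.5 -15.1] y [-4.8 -1.6  5. ]
low z [1.1 2.5 3.6]
-16 top z [110.1 113.3]
-18 tag z [ 1.1 55. ]
-10 tag z [ 3.3 50.2]
0 tag z [ 1.5 43.1]
10 tag z [ 3.1 43.3]
```

View pics/e.png

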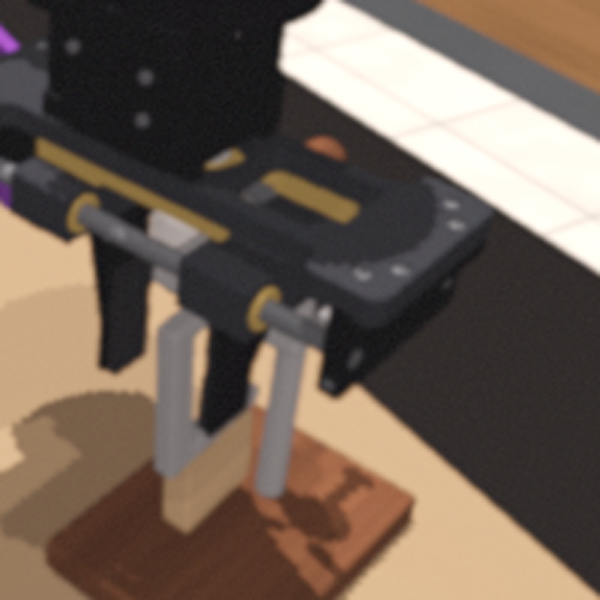

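The tag is released and hangs on the bar at about (180,400), tilted slightly, with the fingers clear on both sides. I'll retreat straight up.

Call:
{"method": "apply_moves", "body": {
  "deltas": [0, 0, 8, 0, 0, 0, 0, 0, 25, 0, 0, 0, 0, 0, 50, 0, 0, 0, -10, 0, 80, 0, 0, 0, -30, 0, 100, 0, 0, 0]
}}

```text
time: 14.12
tool_pos: [0.5072, -0.2119, 0.4228]
tcp_rot: [0.989, 0.15, 0.001, 0.001]
force: [-0.4, -0.4, 0.4]
gripper_width: 0.0434
grip_force: 0.0
```

Call:
{"method": "apply_moves", "body": {
  "deltas": [-30, 30, 10, 0, 0, 0, -60, 80, 20, 0, 0, 0, -60, 130, 20, 0, 0, 0, -60, 150, 20, 0, 0, 0, -60, 150, 20, 0, 0, 0]
}}

```text
time: 14.75
tool_pos: [0.4468, -0.0609, 0.4417]
tcp_rot: [0.988, 0.151, 0.001, -0.0]
force: [0.1, -0.3, -0.6]
gripper_width: 0.0438
grip_force: 0.0
```

Call:
{"method": "apply_moves", "body": {
  "deltas": [0, 0, 0, 0, 0, 0, 0, 0, 0, 0, 0, 0, 0, 0, 0, 0, 0, 0, 0, 0, 0, 0, 0, 0, 0, 0, 0, 0, 0, 0]
}}

```text
time: 15.38
tool_pos: [0.447, -0.0621, 0.4407]
tcp_rot: [0.989, 0.15, -0.0, 0.0]
force: [-0.0, -0.1, 0.3]
gripper_width: 0.0436
grip_force: 0.0
```

```bash
python3 pose.py; python3 look.py s5|tail -0;python3 -c "
import cv2;b=cv2.imread('pics/s5.png')[170:370,280:480];cv2.imwrite('pics/f.png',cv2.resize(b,(600,600),interpolation=2))"
```

```text
[447.  -62.1 440.7] [ 9.887e-01  1.499e-01 -1.000e-04  0.000e+00] F [-0.01 -0.09  0.28] t 15.375 w 0.04357119381829882
yaw(deg) 17.24 z axis [-2.e-04 -0.e+00 -1.e+00] rack frame of grip [-70.9 169.2] bar in tag: x 45.9 z (bar 161) -12.7
F rack [-0.04 -0.09]Exception ignored on flushing sys.stdout:
BrokenPipeError: [Errno 32] Broken pipe
```

View pics/f.png

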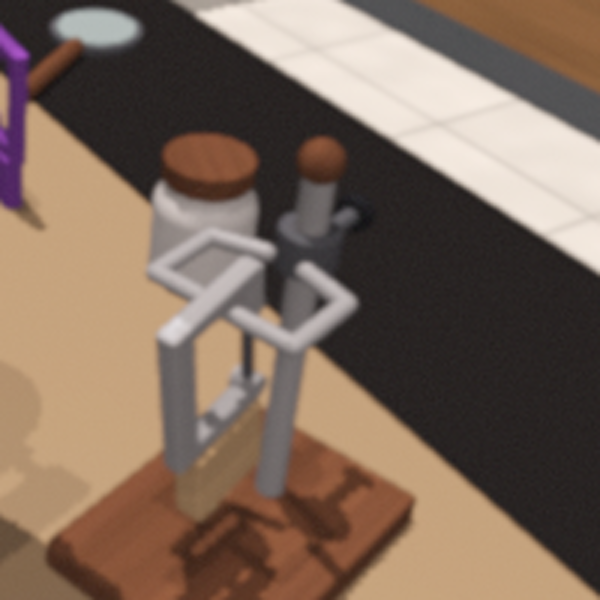

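The hook's top bar lies over the front bar at about (225,300), the nose is inside the loop, and the gate is upright and shut at (247,345). I'll let the tag settle for a second and then hand in.

Call:
{"method": "apply_moves", "body": {
  "deltas": [0, 0, 0, 0, 0, 0, 0, 0, 0, 0, 0, 0, 0, 0, 0, 0, 0, 0, 0, 0, 0, 0, 0, 0, 0, 0, 0, 0, 0, 0]
}}

```text
time: 16.05
tool_pos: [0.447, -0.0619, 0.4408]
tcp_rot: [0.989, 0.15, -0.0, -0.0]
force: [0.4, 0.9, 0.4]
gripper_width: 0.0437
grip_force: 0.0
```

Call:
{"method": "apply_moves", "body": {
  "deltas": [0, 0, 0, 0, 0, 0, 0, 0, 0, 0, 0, 0, 0, 0, 0, 0, 0, 0, 0, 0, 0, 0, 0, 0, 0, 0, 0, 0, 0, 0]
}}

```text
time: 16.68
tool_pos: [0.447, -0.0619, 0.4408]
tcp_rot: [0.989, 0.15, 0.0, -0.0]
force: [0.4, 0.3, -0.9]
gripper_width: 0.0438
grip_force: 0.0
```

```bash
python3 -c "
from bench import *
print(close_job())"
```

```text
the job is handed in; nothing more can be done
None
```

The tag hangs from the rack's front bar with its gate shut, and I handed the job in at about 17 s; its weight was on the bar before release, measured forces stayed under 7 N, and the arm touched none of the bystanders.

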